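# Make up the union nut on the bench outlet

## Robot

A 6-joint arm with a two-finger parallel gripper is mounted at the origin on a cart in front of the work surface, level with it; the furniture and walls round the work are solid. World frame = base frame: x ahead of the robot, y to its left, z up, the work surface at z = 0. Lengths are in mm, angles in rad, forces in N, time in s.
With the tool pointing down it reaches from about 350 to 850 mm from the base axis. Payload 8.1 kg.
Tool frame: the origin (TCP) lies where the fingers leave the gripper's body, on its centre line; the fingertips stand 73 mm ahead of it and the grasp point (between the pads) lies 54 mm ahead of it; z points along the fingers, y is the line along which they close (so a half turn about z gives the same grasp; the last joint's range is limited). The gripper opens to 85 mm and grips with 20 to 120 N. Pads are 22 mm wide; open, the fingers measure 114 mm over their backs; the gripper's body (76 mm by 85 mm) begins 54 mm behind the grasp point. The pads swing forward as they close: fully open they stand 13 mm farther back than shut.
Start: joints at [1.075, 0.13, 1.488, -0, 1.523, -0.085], TCP at [239.586, 550.095, 303.892] pointing down, gripper open.
Joint ranges: [-2.96, 2.96], [-0.89, 2.26], [0.02, 2.5], [-1.34, 4.48], [0, 2.73], [-2.66, 2.66]. Speed limits (rad/s): [2.39, 2.39, 2.79, 3.14, 3.14, 3.14].

## Interface

Orientations are given as a unit quaternion [w, x, y, z].
In Python, from rig import ctrl gives the robot as it stands.
- The arm moves only by the tool drive_tool, never from a script. Its argument "moves" is a list of rows, each an object of numbers: "jaw": the closure, from -1 (fully open) to 1 (shut); "x", "y", "z": the shift along the tool's x, y, z in cm; "rx", "ry", "rz": the turn, a rotation vector about the tool's x, y, z in rad. A call has 1 to 10 rows; each row is the pose to reach, as a shift and turn from the pose commanded when the call began, along the tool's axes at that moment; what a row does not reach only later rows make up. A row lasts 1/8 s, in which the tool goes at most 62.5 mm and 10.7 degrees, less where a joint would pass 70% of its speed; a pose out of reach is approached as far as the arm can. A call with a gripper value outside its range is refused whole. The fingers move at their own pace and stop on an object; the grip force is fixed at half the most. Time passes only in rows, so rows that repeat a pose let the fingers close. It gives the time, the measured TCP pose, the force, the opening and the grip force at its end, in the units of the state.
- ctrl.observe(): the state, without advancing time (a new reading comes with each control period).
- ctrl.read_camera(name): name is "scene" or "side" or "wrist"; returns the picture (420x560x3 uint8, red, green, blue); there is no depth.
- ctrl.camera_info(name): a dict with "intrinsics" (3x3 intrinsics, pixels), "pose" (4x4, takes a point from camera to world coordinates). Camera axes: x right, y down, z forward; pixel columns grow to the right and rows downward; lengths in mm; the calibration is good to about 2 mm. A picture is of the moment at which its call begins: read the wrist's pose just before it. camera_info takes no time and is no camera call; for the wrist camera it gives the pose at the moment of the call.
- ctrl.job_done(): hands the job in; it is judged then, once.
The state is a dict: "clock": time; "joint_positions": joint angles; "joint_velocities": joint speeds; "joint_torque": joint torques, N m; "eef_pos": TCP position; "tcp_rot": TCP orientation; "ft_force": force on the tool from outside, world axes, zero at the start; "wrist_torque": the same for the moment, N m; "width": finger opening in mm; "finger_force": force on a finger pad.
Only numpy, scipy, OpenCV 4.12 (cv2) and the standard library are available. Lean on these libraries where they do the work, as an engineer would, in place of code of your own. Each camera call takes 0.05 s, during which the arm holds its last target. There are 200 camera calls.

## Task

The brass union nut on the bench outlet is loose. First screw it down clockwise (seen from above) with the fingers alone until it stops; then lift the open-jawed spanner out of its rest and, holding it by the outer half of its handle, tighten the nut about an eighth of a turn more, so that the red line on the nut meets the red line on the outlet's base plate. Finally leave the spanner lying flat on the bench, clear of the outlet and out of its rest, and do not disturb the other things.

Things in the scene. Friction and masses are not known exactly. Their poses are not given: they have to be found in the camera images.
- nut (a point): centre of the nut's brass square part: 36 mm across flats (facing its x and y axes), 22 mm high, from 59 to 81 mm above the bench. Turns about the upright axis, height fixed. Red line on its -x side. Below it a knurled collar, 54 mm in diameter, 14 mm high, turning with it; a spanner on the square rests on the collar. A steel stub, 20 mm in diameter, rises 24 mm above the square.
- outlet_mark (a point): red line on the outlet's base plate (aluminium, top 10 mm above the bench), 40 mm from the nut's axis in the direction of this frame's -x. The nut is correctly tight when its x axis is parallel with this x axis, same way round (red lines in line).
- run (a joint): free travel of the nut, rad: negative while loose, 0 at the stop (finger tight); grows as it turns clockwise seen from above. Light friction, 0.1 N m. At the stop, with nip at 0, the nut's red line is 0.785 rad (an eighth of a turn) short of the base's line; its angle past that line is run + nip - 0.785.
- nip (a joint): how far the nut has been tightened past finger tight, rad, 0 to 1.4, clockwise seen from above; it takes about 0.5 N m and stays where it is left. 0.785 brings the red lines together. Turning the nut backwards loosens run first.
- spanner_jaw (a point): jaw centre of a flat steel open-jawed spanner (about 150 g, 12 mm thick, point half-way up). Handle along +x, 18 mm wide, ends 200 mm from here; jaw 42 mm wide, flared at the mouth, opens to -x, throat 22 mm to +x, two prongs (70 mm over both) end 23 mm to -x. On the nut it has about 0.18 rad of play each way; it can be put on from above or slid on from the side.
- spanner_grip (a point): point on the spanner's handle 130 mm from the jaw's centre, half-way up, in the outer half of the handle; same axes as spanner_jaw.
- spanner: the spanner; origin on its underside below the jaw's centre, same axes as spanner_jaw.
- rest: fixed grey spanner rest; origin on the bench under the jaw of the lying spanner, handle to +x; x from -40 to 205 mm, 74 mm wide. It holds the spanner's underside 30 mm up. From x 82 to 197 mm the handle lies in an open-topped slot, walls 54 mm high, no room for fingers; head on a pad up to x 34; between, the neck is free, over an 8 mm plate. Lift straight up.
- bottle_3: bystander: small bottle with a red cap, 45 mm in diameter, 82 mm high; origin under its centre
- tape_roll: bystander: roll of green tape, 72 mm in diameter, 19 mm high; origin under its centre
- petri_1: bystander: closed petri dish, 91 mm in diameter, 16 mm high; origin under its centre
- outlet: the fixed bench outlet with its nut; origin on the bench on the nut's axis, same axes as outlet_mark; base plate 100 mm along x, 80 mm along y. The bench between it and the robot is free, to lay the spanner on (from about 0.39 m ahead of the robot); tall instruments stand behind it (from 0.66 m) and to its right (right of y = -0.17 and beyond 0.47 m).
Things that resemble listed ones, but are neither listed nor needed, are in the scene too. There is more than one size of the outlet; the job needs the larger.

How it is judged (in metres and radians):
On the way, in this order (a step that is already met when the one before it is completed fails the run):
1. the nut is run down finger tight, to its stop (value of joint run above -0.12 rad and value of joint nip below 0.25 rad), for 0.2 s.
2. the nut is tightened with the spanner, past finger tight (value of joint nip above 0.45 rad and contact force between spanner and outlet above 0.5 N), for 0.05 s.
At the end, for the whole second after the job is handed in: The nut's red line is within 0.3 rad of the line on the base plate, nip above 0.45 rad; the spanner lies still and flat on the bench itself (jaw and handle points less than 12 mm up), not touching the outlet or its nut (angle between the x axis of nut and the x axis of outlet_mark, either way round below 0.3 rad and value of joint nip above 0.45 rad and height (world z) of spanner_jaw between 0 and 0.012 m and height (world z) of spanner_grip between 0 and 0.012 m and linear speed of spanner below 0.02 m/s and contact force between spanner and outlet below 0.2 N).
It fails at once if the spanner is put to the nut while it is still loose (run below -0.4 rad) (value of joint run below -0.4 rad and contact force between spanner and outlet above 1 N).
It fails at once if the nut is tightened with the fingers instead of the spanner (fingers on the nut with nip above 0.3 rad) (value of joint nip above 0.3 rad and contact force between the fingers and outlet above 1 N).
It fails at once if the spanner, on the nut, is tightened while held near its head (less than 85 mm from the nut's axis; nip above 0.3 rad) (value of joint nip above 0.3 rad and horizontal distance between the grasp point and nut below 0.085 m and contact force between spanner and outlet above 1 N and contact force between the fingers and spanner above 1 N).
It fails at once if a bystander is disturbed (moved more than 30 mm) (distance of any of bottle_3, tape_roll, petri_1 from where it was at the start of the episode above 0.03 m).
It also fails if it takes over 69 s, if anything falls off the work surface, if the arm or the gripper's body presses on something with over 40 N, if the wrist force passes 120 N, or if a joint passes its speed limit or range.

## Working session

There is one attempt and no reset: what is moved stays moved. The work goes in short steps, Python scripts to look and compute and a tool call to move; the robot and the scene stay as the last step left them, time stands still between calls to the robot, and variables do not carry over. Pictures are saved under pics/ and viewed, at most 10 in all, crops included, and the job is handed in when it is done.

Besides the shell and the picture viewer there is one more tool, called by a JSON object that holds its "method" and its "body", one argument or row to a line. drive_tool: Moves the arm, as the interface text tells. Its arguments: {"type":"object","properties":{"moves":{"type":"array","items":{"type":"object","properties":{"jaw":{"type":"number"},"x":{"type":"number"},"y":{"type":"number"},"z":{"type":"number"},"rx":{"type":"number"},"ry":{"type":"number"},"rz":{"type":"number"}}}}},"required":["moves"]}

```bash
ls; mkdir -p pics; python3 - <<'E'
from rig import ctrl
import cv2,numpy as np
for n in("scene","side"):
    im=ctrl.read_camera(n); cv2.imwrite(f"pics/{n}0.png",im[:,:,::-1])
    c=ctrl.camera_info(n); print(n,np.round(c["intrinsics"],1).tolist(),np.round(c["pose"],3).tolist())
im=ctrl.read_camera("wrist"); cv2.imwrite("pics/wrist0.png",im[:,:,::-1])
print(np.round(ctrl.camera_info("wrist")["pose"],3).tolist())
s=ctrl.observe();print(s)
E
```

```text
pics
scene [[523.1, 0.0, 273.8], [0.0, 523.1, 216.6], [0.0, 0.0, 1.0]] [[-0.461, -0.399, 0.793, -775.599], [-0.887, 0.186, -0.422, 683.58], [0.021, -0.898, -0.44, 795.678], [0.0, 0.0, 0.0, 1.0]]
side [[409.7, 0.0, 280.1], [0.0, 409.7, 209.7], [0.0, 0.0, 1.0]] [[0.978, -0.132, 0.163, 352.395], [-0.21, -0.563, 0.799, -1088.401], [-0.014, -0.816, -0.578, 835.659], [0.0, 0.0, 0.0, 1.0]]
[[0.399, 0.876, 0.271, 171.069], [0.917, -0.381, -0.119, 580.269], [-0.001, 0.296, -0.955, 374.038], [0.0, 0.0, 0.0, 1.0]]
{'clock': 0.15, 'joint_positions': array([ 1.07460032e+00,  1.31020252e-01,  1.48902367e+00,  6.20727894e-06,
        1.52300409e+00, -8.54288587e-02]), 'joint_velocities': array([-0.00058671, -0.00403221, -0.00108691,  0.00084046,  0.00027858,
       -0.00130829]), 'joint_torque': array([ 1.55839138e-03, -5.70052600e+01, -5.01167214e+01, -1.14479171e-04,
        9.33415198e-03, -4.49979689e-05]), 'eef_pos': array([239.4296994 , 549.81139733, 303.06887613]), 'tcp_rot': array([-2.11617478e-04,  2.03942779e-01,  9.78982540e-01, -6.96235106e-04]), 'ft_force': array([-0.42770549,  0.06679084,  0.20625277]), 'wrist_torque': array([ 0.00761484,  0.0062922 , -0.05450565]), 'finger_force': 0.0, 'width': 85.51521063982922}
```

View pics/scene0.png

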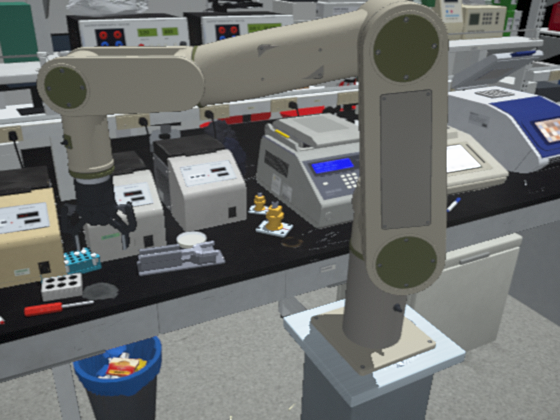

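View pics/side0.png

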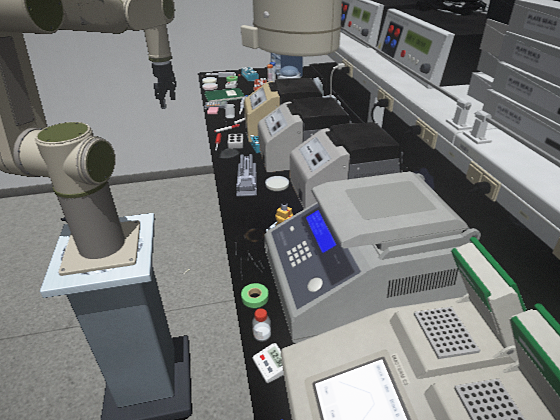

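The scene view shows the larger outlet at about (275,216), the smaller one at (259,203), the rest with the spanner at (180,258) and the petri dish at (192,240). The side view shows the outlet at (283,212), the rest at (247,175), the tape at (255,295) and the bottle at (262,325). The outlet in front, with the bigger brass, fits "the larger". I'll confirm this in a crop.

```bash
cat > h.py <<'E'
from rig import ctrl
import cv2,numpy as np
from scipy.spatial.transform import Rotation as R
def ray(n,u,v,pose=None):
    c=ctrl.camera_info(n);K=np.array(c["intrinsics"]);P=np.array(c["pose"]) if pose is None else pose
    d=P[:3,:3]@np.linalg.inv(K)@[u,v,1];return P[:3,3],d
def onz(n,u,v,z,pose=None):
    o,d=ray(n,u,v,pose);return o+d*(z-o[2])/d[2]
def proj(n,p,pose=None):
    c=ctrl.camera_info(n);K=np.array(c["intrinsics"]);P=np.array(c["pose"]) if pose is None else pose
    q=K@(P[:3,:3].T@(np.array(p)-P[:3,3]));return q[:2]/q[2]
def rot():
    q=ctrl.observe()["tcp_rot"];return R.from_quat([q[1],q[2],q[3],q[0]])
def totool(tgt,quat=None):
    """shift in cm along tool axes from current TCP to tgt(mm)"""
    s=ctrl.observe();return rot().inv().apply(np.array(tgt)-s["eef_pos"])/10
E
python3 - <<'E'
from h import *
a=cv2.imread("pics/scene0.png");b=cv2.imread("pics/side0.png")
A=cv2.resize(a[185:285,130:310],None,fx=4,fy=4,interpolation=cv2.INTER_CUBIC)
B=cv2.resize(b[145:235,225:310],None,fx=2,fy=2,interpolation=cv2.INTER_CUBIC)
C=np.zeros((580,720,3),np.uint8);C[:400]=A;C[400:,:170]=B
W=cv2.resize(cv2.imread("pics/wrist0.png"),(240,180));C[400:,180:420]=W
cv2.imwrite("pics/crop1.png",C)
for n,u,v in(("scene",275,229),("side",284,218),("scene",259,210),("scene",140,262),("scene",222,252),("side",247,190),("side",247,158)): print(n,u,v,onz(n,u,v,10).round())
E
```

```text
scene 275 229 [557. -31.  10.]
side 284 218 [588.   3.  10.]
scene 259 210 [709. -47.  10.]
scene 140 262 [540. 415.  10.]
scene 222 252 [492. 181.  10.]
side 247 190 [492. 206.  10.]
side 247 158 [528. 457.  10.]
```

View pics/crop1.png

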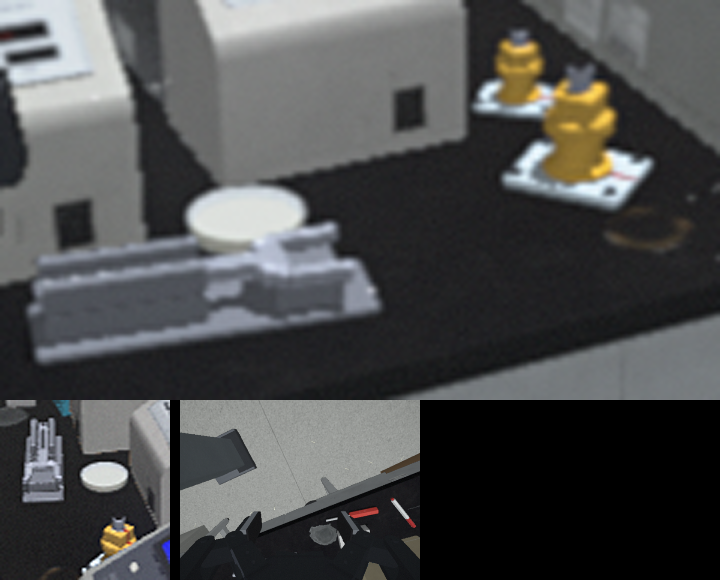

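The crop confirms it. The larger outlet is the front one at scene (275,225), with its red base line at (285,229). The small one at (259,205) is the look-alike. The rest has its handle end to the left and its jaw to the right. I'll go above the rest first, then on to the outlet.

{"method": "drive_tool", "body": {
  "moves": [
    {"x": -34.4, "y": -12.3, "z": -5, "jaw": -1},
    {"x": -34.4, "y": -12.3, "z": -5, "jaw": -1},
    {"x": -34.4, "y": -12.3, "z": -5, "jaw": -1},
    {"x": -34.4, "y": -12.3, "z": -5, "jaw": -1},
    {"x": -34.4, "y": -12.3, "z": -5, "jaw": -1},
    {"x": -34.4, "y": -12.3, "z": -5, "jaw": -1},
    {"x": -34.4, "y": -12.3, "z": -5, "jaw": -1},
    {"x": -34.4, "y": -12.3, "z": -5, "jaw": -1}
  ]
}}

```text
validation failed for argument at $.mo...
```

```bash
python3 - <<'E'
from h import *
P=np.array(ctrl.camera_info("wrist")["pose"]);im=ctrl.read_camera("wrist");cv2.imwrite("pics/w1.png",im[:,:,::-1]);np.save("pics/w1.npy",P)
s=ctrl.observe();print(s["clock"],s["eef_pos"],s["joint_positions"].round(2),totool([558,-25,320]).round(1), np.array(ctrl.camera_info("wrist")["intrinsics"]).round(1).tolist())
E
```

```text
0.2 [239.4444953  549.86389088 303.23402967] [ 1.07  0.13  1.49 -0.    1.52 -0.09] [-52.2 -40.   -1.6] [[302.0, 0.0, 278.4], [0.0, 302.0, 206.2], [0.0, 0.0, 1.0]]
```

View pics/w1.png

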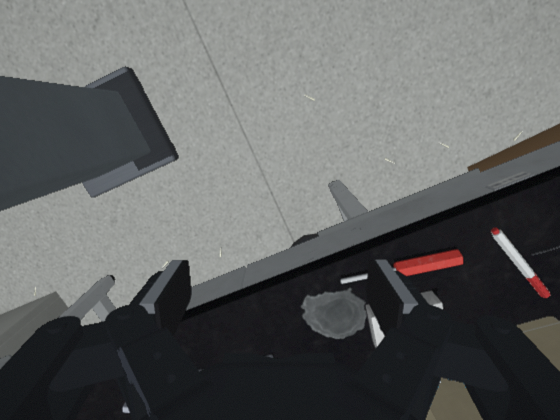

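The move was refused, so the view is unchanged: the fingers stand at (170,290) and (390,290) over the bench edge. I'll retry with every field filled in.

{"method": "drive_tool", "body": {
  "moves": [
    {"x": -34.4, "y": -12.3, "z": -5.0, "rx": 0.0, "ry": 0.0, "rz": 0.0, "jaw": -1.0},
    {"x": -34.4, "y": -12.3, "z": -5.0, "rx": 0.0, "ry": 0.0, "rz": 0.0, "jaw": -1.0},
    {"x": -34.4, "y": -12.3, "z": -5.0, "rx": 0.0, "ry": 0.0, "rz": 0.0, "jaw": -1.0},
    {"x": -34.4, "y": -12.3, "z": -5.0, "rx": 0.0, "ry": 0.0, "rz": 0.0, "jaw": -1.0},
    {"x": -34.4, "y": -12.3, "z": -5.0, "rx": 0.0, "ry": 0.0, "rz": 0.0, "jaw": -1.0},
    {"x": -34.4, "y": -12.3, "z": -5.0, "rx": 0.0, "ry": 0.0, "rz": 0.0, "jaw": -1.0},
    {"x": -34.4, "y": -12.3, "z": -5.0, "rx": 0.0, "ry": 0.0, "rz": 0.0, "jaw": -1.0},
    {"x": -34.4, "y": -12.3, "z": -5.0, "rx": 0.0, "ry": 0.0, "rz": 0.0, "jaw": -1.0}
  ]
}}

```text
clock: 1.2
eef_pos: [505.7, 299.9, 353.5]
tcp_rot: [-0.0, 0.204, 0.979, -0.0]
ft_force: [-0.4, 0.5, 0.2]
width: 85.5
finger_force: 0.0
```

```bash
python3 - <<'E'
from h import *
P=np.array(ctrl.camera_info("wrist")["pose"]);im=ctrl.read_camera("wrist");cv2.imwrite("pics/w2.png",im[:,:,::-1]);np.save("pics/w2.npy",P)
s=ctrl.observe();print(s["clock"],s["joint_positions"].round(2),totool([558,-25,320]).round(1),proj("wrist",[510,310,30],P))
E
```

```text
1.25 [ 0.45  0.08  1.45  0.    1.61 -0.71] [-17.8 -27.7   3.3] [286.16271242 172.20056125]
```

{"method": "drive_tool", "body": {
  "moves": [
    {"x": -17.9, "y": -27.5, "z": 3.3, "rx": 0.0, "ry": 0.0, "rz": 0.0, "jaw": -1.0},
    {"x": -17.9, "y": -27.5, "z": 3.3, "rx": 0.0, "ry": 0.0, "rz": 0.0, "jaw": -1.0},
    {"x": -17.9, "y": -27.5, "z": 3.3, "rx": 0.0, "ry": 0.0, "rz": 0.0, "jaw": -1.0},
    {"x": -17.9, "y": -27.5, "z": 3.3, "rx": 0.0, "ry": 0.0, "rz": 0.0, "jaw": -1.0},
    {"x": -17.9, "y": -27.5, "z": 3.3, "rx": 0.0, "ry": 0.0, "rz": 0.0, "jaw": -1.0},
    {"x": -17.9, "y": -27.5, "z": 3.3, "rx": 0.0, "ry": 0.0, "rz": 0.0, "jaw": -1.0},
    {"x": -17.9, "y": -27.5, "z": 3.3, "rx": 0.0, "ry": 0.0, "rz": 0.0, "jaw": -1.0},
    {"x": -17.9, "y": -27.5, "z": 3.3, "rx": 0.0, "ry": 0.0, "rz": 0.0, "jaw": -1.0}
  ]
}}

```text
clock: 2.25
eef_pos: [560.0, -21.6, 321.1]
tcp_rot: [-0.0, 0.203, 0.979, 0.0]
ft_force: [1.1, -0.4, 0.6]
width: 85.4
finger_force: 0.0
```

```bash
python3 - <<'E'
from h import *
P=np.array(ctrl.camera_info("wrist")["pose"]);im=ctrl.read_camera("wrist");cv2.imwrite("pics/w3.png",im[:,:,::-1]);np.save("pics/w3.npy",P)
s=ctrl.observe();print(s["clock"],s["eef_pos"],s["joint_positions"].round(2),proj("wrist",[558,-25,70],P))
a=cv2.imread("pics/w2.png")
C=np.vstack([cv2.resize(a,(400,300)),cv2.resize(im[:,:,::-1],(400,300))])
D=np.hstack([C,np.zeros((600,400,3),np.uint8)]);
cx,cy=proj("wrist",[558,-25,70],P).astype(int)
c=im[max(cy-75,0):cy+75,max(cx-100,0):cx+100,::-1]
D[300:600,400:800]=cv2.resize(c,(400,300),interpolation=cv2.INTER_CUBIC)
print(cx,cy)
cv2.imwrite("pics/v3.png",D)
E
```

```text
2.3 [560.096807  -21.571435  321.1442641] [-0.13  0.02  1.58  0.    1.55 -1.29] [273.96309248 184.02969935]
273 184
```

View pics/v3.png

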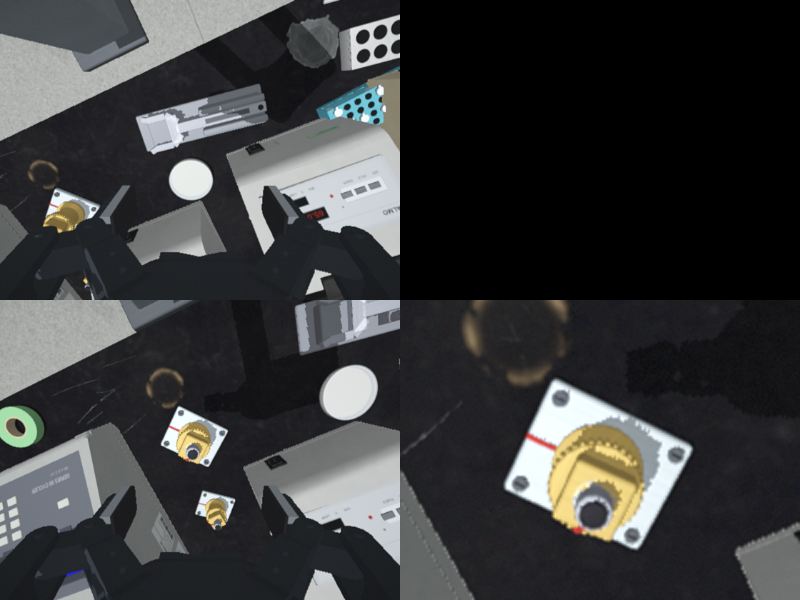

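The wrist view shows the larger outlet at about (273,191), its base line pointing to the upper left at crop (540,442) and the nut's red line at crop (578,530). The rest's jaw is at w2 (225,185) with the handle pointing right. Next I'll measure both.

```bash
python3 - <<'E'
from h import *
P=np.load("pics/w3.npy");im=cv2.imread("pics/w3.png")
hsv=cv2.cvtColor(im,cv2.COLOR_BGR2HSV);H,S,V=cv2.split(hsv)
box=np.zeros_like(H);box[140:240,215:325]=1
pl=(((V>120)&((S<70)|((H>10)&(H<35)&(S>90))|((H<8)&(S>100))))*box).astype(np.uint8)
cs,_=cv2.findContours(pl,cv2.RETR_EXTERNAL,cv2.CHAIN_APPROX_NONE);c=max(cs,key=cv2.contourArea)
print(cv2.contourArea(c)); h=cv2.approxPolyDP(cv2.convexHull(c),6,True)[:,0]
for p in h: print("corner",p,onz("wrist",*p,10,P).round(1))
for p in [(249,148),(319,179),(290.5,234),(225.5,202.5)]:print(onz("wrist",*p,10,P).round(1))
red=(((H<8)|(H>172))&(S>120)&(V>80)*box).astype(np.uint8)
n,l,st,ce=cv2.connectedComponentsWithStats(red)
for i in range(1,n):
    if st[i,4]>3:print("red",st[i],ce[i].round(1),onz("wrist",*ce[i],10,P).round(1),onz("wrist",*ce[i],70,P).round(1))
print("stub",onz("wrist",270,216.5,105,P).round(1))
# rest
P=np.load("pics/w2.npy");im=cv2.imread("pics/w2.png")
cv2.imwrite("pics/v4.png",np.vstack([cv2.resize(im[105:235,180:390],(800,495),interpolation=cv2.INTER_CUBIC)]))
im=cv2.imread("pics/w3.png");
E
```

```text
4584.0
corner [249 149] [516.9 -41.9  10. ]
corner [318 182] [590.5  22.   10. ]
corner [291 233] [642.1 -37.4  10. ]
corner [225 202] [ 566.9 -100.2   10. ]
[515.8 -41.4  10. ]
[587.4  24.7  10. ]
[643.2 -38.6  10. ]
[567.8 -99.9  10. ]
red [235 175  16   9  30] [242.4 179.3] [548.4 -66.1  10. ] [539.5 -54.4  70. ]
red [259 222   5   4  14] [261.1 223.7] [613.6 -69.2  10. ] [594.5 -57.   70. ]
stub [579.8 -38.4 105. ]
```

View pics/v4.png

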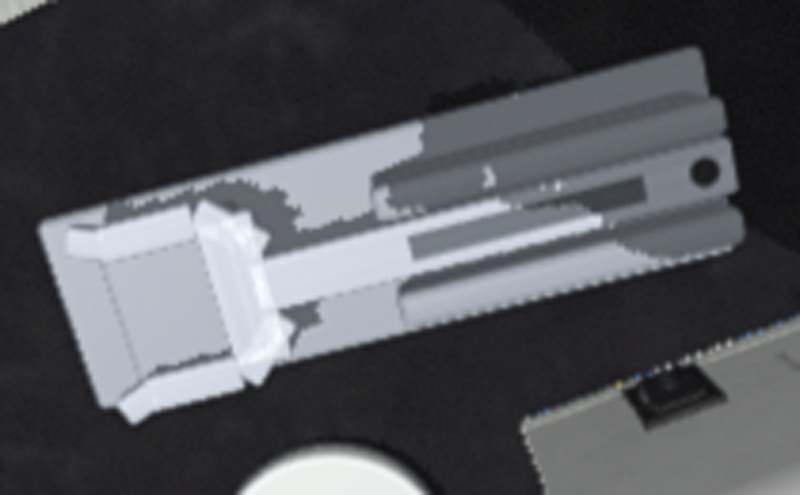

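Measured:
- The outlet axis is at about (579.5,-38.7), with its x axis at about 41°. The stub ray gives the same point.
- The nut's x axis is at about 127°, so run ≈ -0.72 (mod 2π).
- The crop shows the spanner lying jaw-left in the rest.

Now I'll grip the square across its 127° flats.

{"method": "drive_tool", "body": {
  "moves": [
    {"x": -2.5, "y": -0.8, "z": 8.0, "rx": 0.0, "ry": 0.0, "rz": -1.056, "jaw": -1.0},
    {"x": -2.5, "y": -0.8, "z": 8.0, "rx": 0.0, "ry": 0.0, "rz": -1.056, "jaw": -1.0},
    {"x": -2.5, "y": -0.8, "z": 8.0, "rx": 0.0, "ry": 0.0, "rz": -1.056, "jaw": -1.0},
    {"x": -2.5, "y": -0.8, "z": 8.0, "rx": 0.0, "ry": 0.0, "rz": -1.056, "jaw": -1.0},
    {"x": -2.5, "y": -0.8, "z": 8.0, "rx": 0.0, "ry": 0.0, "rz": -1.056, "jaw": -1.0},
    {"x": -2.5, "y": -0.8, "z": 8.0, "rx": 0.0, "ry": 0.0, "rz": -1.056, "jaw": -1.0},
    {"x": -2.5, "y": -0.8, "z": 13.0, "rx": 0.0, "ry": 0.0, "rz": -1.056, "jaw": -1.0},
    {"x": -2.5, "y": -0.8, "z": 18.7, "rx": 0.0, "ry": 0.0, "rz": -1.056, "jaw": -1.0},
    {"x": -2.5, "y": -0.8, "z": 18.7, "rx": 0.0, "ry": 0.0, "rz": -1.056, "jaw": -1.0}
  ]
}}

```text
clock: 3.42
eef_pos: [576.0, -38.7, 128.8]
tcp_rot: [-0.005, -0.318, 0.948, 0.003]
ft_force: [-0.4, 0.6, -0.5]
width: 85.5
finger_force: 0.0
```

{"method": "drive_tool", "body": {
  "moves": [
    {"x": 0.0, "y": 0.0, "z": 0.0, "rx": 0.0, "ry": 0.0, "rz": 0.0, "jaw": 1.0},
    {"x": 0.0, "y": 0.0, "z": 0.0, "rx": 0.0, "ry": 0.0, "rz": 0.0, "jaw": 1.0},
    {"x": 0.0, "y": 0.0, "z": 0.0, "rx": 0.0, "ry": 0.0, "rz": 0.0, "jaw": 1.0},
    {"x": 0.0, "y": 0.0, "z": 0.0, "rx": 0.0, "ry": 0.0, "rz": 0.0, "jaw": 1.0},
    {"x": 0.0, "y": 0.0, "z": 0.0, "rx": 0.0, "ry": 0.0, "rz": 0.0, "jaw": 1.0},
    {"x": 0.0, "y": 0.0, "z": 0.0, "rx": 0.0, "ry": 0.0, "rz": 0.0, "jaw": 1.0}
  ]
}}

```text
clock: 4.18
eef_pos: [580.4, -39.0, 136.9]
tcp_rot: [0.001, -0.317, 0.948, 0.001]
ft_force: [-9.2, 11.5, 13.7]
width: 34.6
finger_force: 59.4
```

```bash
python3 - <<'E'
from h import *
s=ctrl.observe();print(s)
E
```

```text
{'clock': 4.175, 'joint_positions': array([-0.15677131,  0.22146826,  1.70216335,  0.00340134,  1.21696766,
       -2.37461381]), 'joint_velocities': array([-0.00105032, -0.00021948,  0.00152244,  0.00011172,  0.00030381,
       -0.00091128]), 'joint_torque': array([-6.39005050e+00, -5.15526724e+01, -4.49229133e+01, -3.26898761e+00,
       -3.69693205e+00, -2.31433130e-02]), 'eef_pos': array([580.42448961, -38.967208  , 136.94868781]), 'tcp_rot': array([ 0.00117773, -0.31735039,  0.94830688,  0.00118559]), 'ft_force': array([-9.18109168, 11.48106129, 13.71760392]), 'wrist_torque': array([ 1.76773919,  1.41331563, -0.0105268 ]), 'finger_force': 59.44793343544006, 'width': 34.63757639640287}
```

{"method": "drive_tool", "body": {
  "moves": [
    {"x": 0.0, "y": 0.1, "z": -0.3, "rx": 0.0, "ry": 0.0, "rz": 0.0, "jaw": 1.0},
    {"x": 0.0, "y": 0.1, "z": -0.3, "rx": 0.0, "ry": 0.0, "rz": 0.15, "jaw": 1.0},
    {"x": 0.0, "y": 0.1, "z": -0.3, "rx": 0.0, "ry": 0.0, "rz": 0.3, "jaw": 1.0},
    {"x": 0.0, "y": 0.1, "z": -0.3, "rx": 0.0, "ry": 0.0, "rz": 0.45, "jaw": 1.0},
    {"x": 0.0, "y": 0.1, "z": -0.3, "rx": 0.0, "ry": 0.0, "rz": 0.55, "jaw": 1.0},
    {"x": 0.0, "y": 0.1, "z": -0.3, "rx": 0.0, "ry": 0.0, "rz": 0.6, "jaw": 1.0},
    {"x": 0.0, "y": 0.1, "z": -0.3, "rx": 0.0, "ry": 0.0, "rz": 0.6, "jaw": 1.0}
  ]
}}

```text
clock: 5.05
eef_pos: [580.3, -39.7, 137.3]
tcp_rot: [0.002, -0.022, 1.0, 0.0]
ft_force: [8.1, 2.4, -12.0]
width: 34.5
finger_force: 64.0
```

```bash
python3 - <<'E'
from h import *
s=ctrl.observe();print(s["wrist_torque"],s["ft_force"],s["width"],s["eef_pos"],s["joint_torque"][5])
E
```

```text
[ 0.17152423 -1.32370802 -0.0835906 ] [  8.07127076   2.43079099 -11.99431246] 34.535337891056784 [580.33377763 -39.71243496 137.34889975] 0.3286253660917282
```

{"method": "drive_tool", "body": {
  "moves": [
    {"x": 0.0, "y": 0.0, "z": 0.0, "rx": 0.0, "ry": 0.0, "rz": 0.1, "jaw": 1.0},
    {"x": 0.0, "y": 0.0, "z": 0.0, "rx": 0.0, "ry": 0.0, "rz": 0.2, "jaw": 1.0},
    {"x": 0.0, "y": 0.0, "z": 0.0, "rx": 0.0, "ry": 0.0, "rz": 0.24, "jaw": 1.0}
  ]
}}

```text
clock: 5.42
eef_pos: [580.3, -40.1, 137.3]
tcp_rot: [0.001, 0.098, 0.995, 0.0]
ft_force: [8.3, 0.1, -13.2]
width: 34.5
finger_force: 64.1
```

```bash
python3 - <<'E'
from h import *
s=ctrl.observe();print(s["wrist_torque"],s["ft_force"],s["width"],s["tcp_rot"],s["joint_positions"].round(3),s["joint_torque"][5])
E
```

```text
[-0.15500781 -1.26533993  0.4539927 ] [  8.31826614   0.14789342 -13.18878993] 34.518440754885155 [1.45041555e-03 9.80220994e-02 9.95183180e-01 5.47625599e-05] [-0.157  0.22   1.704  0.     1.216 -1.532] 0.3642708621919155
```

{"method": "drive_tool", "body": {
  "moves": [
    {"x": 0.0, "y": 0.0, "z": 0.0, "rx": 0.0, "ry": 0.0, "rz": 0.0, "jaw": 1.0},
    {"x": 0.0, "y": 0.0, "z": 0.0, "rx": 0.0, "ry": 0.0, "rz": 0.0, "jaw": 1.0}
  ]
}}

```text
clock: 5.68
eef_pos: [580.3, -40.1, 137.3]
tcp_rot: [0.001, 0.097, 0.995, 0.0]
ft_force: [8.0, 1.1, -13.4]
width: 34.7
finger_force: 64.0
```

```bash
python3 - <<'E'
from h import *
s=ctrl.observe();print(s["wrist_torque"],s["ft_force"],s["width"],s["tcp_rot"],s["joint_positions"].round(3),s["joint_torque"][5])
E
```

```text
[-1.44030791e-01 -1.24661896e+00  4.20515706e-04] [  8.03342548   1.10262911 -13.38222021] 34.67400417570979 [1.47268239e-03 9.72618786e-02 9.95257726e-01 1.31477175e-04] [-0.157  0.22   1.704  0.     1.215 -1.533] 0.0024009680055314675
```

{"method": "drive_tool", "body": {
  "moves": [
    {"x": 0.0, "y": 0.0, "z": 0.0, "rx": 0.0, "ry": 0.0, "rz": 0.03, "jaw": 1.0}
  ]
}}

```text
clock: 5.8
eef_pos: [580.3, -40.1, 137.3]
tcp_rot: [0.001, 0.112, 0.994, 0.0]
ft_force: [7.2, 0.6, -12.9]
width: 34.6
finger_force: 64.1
```

```bash
python3 - <<'E'
from h import *
s=ctrl.observe();print(s["wrist_torque"],s["ft_force"],s["width"],s["tcp_rot"],s["joint_positions"].round(3),s["joint_torque"][5])
E
```

```text
[-0.1860071  -1.25608522  0.51695531] [  7.23304291   0.57578948 -12.9204246 ] 34.619614371545886 [1.47850203e-03 1.12153685e-01 9.93689772e-01 4.21539526e-05] [-0.157  0.22   1.704  0.     1.216 -1.503] -0.22453445009887218
```

A torque of about 0.5 N m on a tiny slow step means the nut is at its stop (nip ≈ 0.15, nut at 77°). Release, rise and look.

{"method": "drive_tool", "body": {
  "moves": [
    {"x": 0.0, "y": 0.0, "z": 0.0, "rx": 0.0, "ry": 0.0, "rz": 0.03, "jaw": -1.0},
    {"x": 0.0, "y": 0.0, "z": 0.0, "rx": 0.0, "ry": 0.0, "rz": 0.03, "jaw": -1.0},
    {"x": 0.0, "y": 0.0, "z": 0.0, "rx": 0.0, "ry": 0.0, "rz": 0.03, "jaw": -1.0},
    {"x": 0.0, "y": 0.0, "z": 0.0, "rx": 0.0, "ry": 0.0, "rz": 0.03, "jaw": -1.0},
    {"x": 0.0, "y": 0.0, "z": -6.0, "rx": 0.0, "ry": 0.0, "rz": 0.03, "jaw": -1.0},
    {"x": 0.0, "y": 0.0, "z": -12.0, "rx": 0.0, "ry": 0.0, "rz": 0.03, "jaw": -1.0},
    {"x": 0.0, "y": 0.0, "z": -18.0, "rx": 0.0, "ry": 0.0, "rz": 0.03, "jaw": -1.0},
    {"x": 0.0, "y": 0.0, "z": -18.0, "rx": 0.0, "ry": 0.0, "rz": 0.03, "jaw": -1.0}
  ]
}}

```text
clock: 6.8
eef_pos: [581.7, -40.5, 324.5]
tcp_rot: [0.006, 0.127, 0.992, -0.0]
ft_force: [-0.3, -0.3, -0.1]
width: 85.3
finger_force: 0.0
```

```bash
python3 - <<'E'
from h import *
P=np.array(ctrl.camera_info("wrist")["pose"]);im=ctrl.read_camera("wrist");cv2.imwrite("pics/w5.png",im[:,:,::-1]);np.save("pics/w5.npy",P)
im=im[:,:,::-1].copy()
H,S,V=cv2.split(cv2.cvtColor(im,cv2.COLOR_BGR2HSV))
red=(((H<8)|(H>172))&(S>120)&(V>80)).astype(np.uint8)
n,l,st,ce=cv2.connectedComponentsWithStats(red)
for i in range(1,n):
    if st[i,4]>5:
        print("red",st[i],ce[i].round(1),[ (lambda q:(q[:2].round(1),np.degrees(np.arctan2(q[1]+38.8,q[0]-579.7)).round(1)))(onz("wrist",*ce[i],z,P)) for z in(10,70,81)])
s=ctrl.observe();print(s["clock"],s["eef_pos"],s["joint_positions"].round(2))
# rest from w2
P=np.load("pics/w2.npy");f=lambda u,v,z:onz("wrist",180+u/3.81,105+v/3.81,z,P).round(1)
print("tips",f(70,235,42),f(130,420,42),"hole",f(705,172,42),"L corners",f(40,228,8),f(105,410,8))
for p in [f(0,0,42)]:pass
cx,cy=proj("wrist",[579.7,-39,60]).astype(int);print(cx,cy)
cv2.imwrite("pics/v5.png",cv2.resize(im[max(cy-80,0):cy+80,max(cx-100,0):cx+100],None,fx=3.5,fy=3.5,interpolation=cv2.INTER_CUBIC))
E
```

```text
red [245 145  15  11  28] [251.9 149.9] [(array([548.3, -65.4]), np.float64(-139.8)), (array([542.1, -58.5]), np.float64(-152.4)), (array([541. , -57.2]), np.float64(-154.6))]
red [254 176   7   3  14] [256.6 177.2] [(array([583.6, -69.2]), np.float64(-82.7)), (array([571.9, -61.7]), np.float64(-108.8)), (array([569.8, -60.3]), np.float64(-114.8))]
red [262 180   7   3  17] [264.9 181.2] [(array([591.4, -60.2]), np.float64(-61.3)), (array([578.5, -54.1]), np.float64(-94.4)), (array([576.2, -53. ]), np.float64(-104.0))]
red [510 302   3   3   8] [510.9 303.1] [(array([864. , 246.2]), np.float64(45.1)), (array([808.6, 204.5]), np.float64(46.7)), (array([798.4, 196.8]), np.float64(47.1))]
6.85 [580.60425181 -40.36718566 320.68044412] [-0.16  0.07  1.52 -0.    1.54 -1.47]
tips [456.5 210.9  42. ] [522.8 199.4  42. ] hole [521.6 412.3  42. ] L corners [451.6 191.5   8. ] [523.  180.9   8. ]
278 179
```

View pics/v5.png

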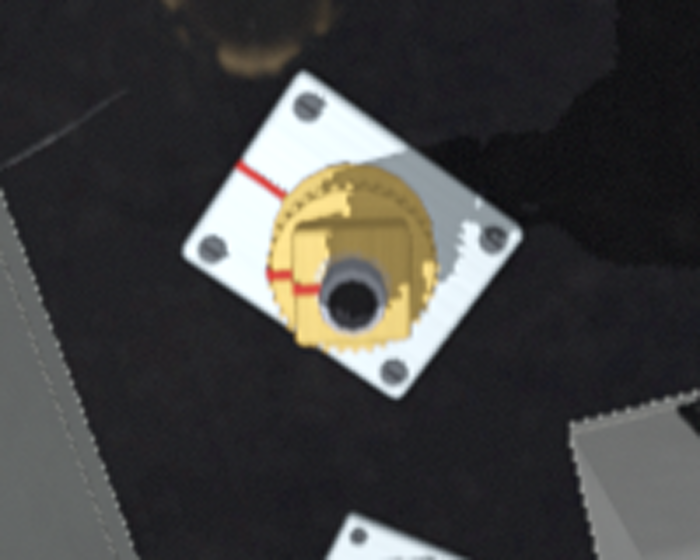

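The nut's line is at about -104° and the base line at -140°, so nip ≈ 0.16. The jaw lies at about (493,227) with the handle at 81.3°, and the tips and the rest's corners give the same. I'll go to above the spanner's neck.

{"method": "drive_tool", "body": {
  "moves": [
    {"x": 15.8, "y": 29.5, "z": 0.0, "rx": 0.0, "ry": 0.0, "rz": 1.468, "jaw": -1.0},
    {"x": 15.8, "y": 29.5, "z": 0.0, "rx": 0.0, "ry": 0.0, "rz": 1.468, "jaw": -1.0},
    {"x": 15.8, "y": 29.5, "z": 0.0, "rx": 0.0, "ry": 0.0, "rz": 1.468, "jaw": -1.0},
    {"x": 15.8, "y": 29.5, "z": 0.0, "rx": 0.0, "ry": 0.0, "rz": 1.468, "jaw": -1.0},
    {"x": 15.8, "y": 29.5, "z": 0.0, "rx": 0.0, "ry": 0.0, "rz": 1.468, "jaw": -1.0},
    {"x": 15.8, "y": 29.5, "z": 3.0, "rx": 0.0, "ry": 0.0, "rz": 1.468, "jaw": -1.0},
    {"x": 15.8, "y": 29.5, "z": 6.0, "rx": 0.0, "ry": 0.0, "rz": 1.468, "jaw": -1.0},
    {"x": 15.8, "y": 29.5, "z": 9.0, "rx": 0.0, "ry": 0.0, "rz": 1.468, "jaw": -1.0},
    {"x": 15.8, "y": 29.5, "z": 9.0, "rx": 0.0, "ry": 0.0, "rz": 1.468, "jaw": -1.0},
    {"x": 15.8, "y": 29.5, "z": 9.0, "rx": 0.0, "ry": 0.0, "rz": 1.468, "jaw": -1.0}
  ]
}}

```text
clock: 8.1
eef_pos: [499.7, 284.7, 224.7]
tcp_rot: [-0.001, 0.759, 0.652, -0.002]
ft_force: [1.2, 0.3, 0.4]
width: 85.2
finger_force: 0.0
```

```bash
python3 - <<'E'
from h import *
P=np.array(ctrl.camera_info("wrist")["pose"]);im=ctrl.read_camera("wrist")[:,:,::-1].copy();cv2.imwrite("pics/w6.png",im);np.save("pics/w6.npy",P)
s=ctrl.observe();print(s["clock"],s["eef_pos"],s["tcp_rot"],s["joint_positions"].round(2))
a=np.radians(81.3);u=np.array([np.cos(a),np.sin(a)]);v=np.array([-u[1],u[0]])
for x,y in((0,0),(-23,35),(-23,-35),(58,0),(58,9),(58,-9),(200,0),(22,0)):
    p=proj("wrist",[*(np.array([493.3,227])+x*u+y*v),42],P);print(x,y,p.round());cv2.circle(im,tuple(int(t) for t in p),2,(0,0,255),-1)
cv2.imwrite("pics/v6.png",im)
E
```

```text
8.15 [500.14647091 284.87837239 225.56757257] [-2.85488958e-04  7.58373789e-01  6.51819081e-01 -9.99896325e-04] [ 0.43  0.12  1.65 -0.    1.38  0.58]
0 0 [281. 263.]
-23 35 [244. 284.]
-23 -35 [317. 284.]
58 0 [281. 203.]
58 9 [271. 203.]
58 -9 [291. 203.]
200 0 [281.  18.]
22 0 [281. 241.]
```

View pics/v6.png

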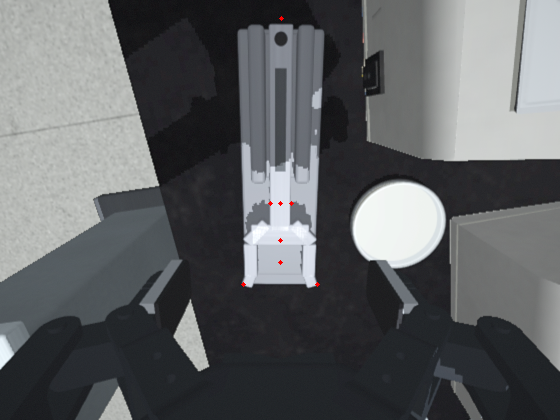

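The overlay fits the lying spanner: tips at (244,284) and (317,284), neck at (281,203). Descend, close and lift.

{"method": "drive_tool", "body": {
  "moves": [
    {"x": -0.1, "y": 0.1, "z": 6.0, "rx": 0.0, "ry": 0.0, "rz": 0.0, "jaw": -0.2},
    {"x": -0.1, "y": 0.1, "z": 10.0, "rx": 0.0, "ry": 0.0, "rz": 0.0, "jaw": -0.2},
    {"x": -0.1, "y": 0.1, "z": 13.4, "rx": 0.0, "ry": 0.0, "rz": 0.0, "jaw": -0.2},
    {"x": -0.1, "y": 0.1, "z": 13.4, "rx": 0.0, "ry": 0.0, "rz": 0.0, "jaw": -0.2},
    {"x": -0.1, "y": 0.1, "z": 13.4, "rx": 0.0, "ry": 0.0, "rz": 0.0, "jaw": 1.0},
    {"x": -0.1, "y": 0.1, "z": 13.4, "rx": 0.0, "ry": 0.0, "rz": 0.0, "jaw": 1.0},
    {"x": -0.1, "y": 0.1, "z": 13.4, "rx": 0.0, "ry": 0.0, "rz": 0.0, "jaw": 1.0},
    {"x": -0.1, "y": 0.1, "z": 13.4, "rx": 0.0, "ry": 0.0, "rz": 0.0, "jaw": 1.0},
    {"x": -0.1, "y": 0.1, "z": 13.4, "rx": 0.0, "ry": 0.0, "rz": 0.0, "jaw": 1.0}
  ]
}}

```text
clock: 9.28
eef_pos: [503.1, 284.7, 95.6]
tcp_rot: [0.001, 0.759, 0.651, 0.002]
ft_force: [-0.7, 0.6, 7.8]
width: 16.4
finger_force: 59.9
```

The grip holds, but the fingertips reach 7 mm below the spanner's underside, which would foul the bench. I'll regrip about 11 mm higher, then lift.

{"method": "drive_tool", "body": {
  "moves": [
    {"x": 0.0, "y": 0.0, "z": 0.0, "rx": 0.0, "ry": 0.0, "rz": 0.0, "jaw": 0.35},
    {"x": 0.0, "y": 0.0, "z": 0.0, "rx": 0.0, "ry": 0.0, "rz": 0.0, "jaw": 0.35},
    {"x": 0.0, "y": 0.0, "z": -1.1, "rx": 0.0, "ry": 0.0, "rz": 0.0, "jaw": 0.35},
    {"x": 0.0, "y": 0.0, "z": -1.1, "rx": 0.0, "ry": 0.0, "rz": 0.0, "jaw": 0.35},
    {"x": 0.0, "y": 0.0, "z": -1.1, "rx": 0.0, "ry": 0.0, "rz": 0.0, "jaw": 1.0},
    {"x": 0.0, "y": 0.0, "z": -1.1, "rx": 0.0, "ry": 0.0, "rz": 0.0, "jaw": 1.0},
    {"x": 0.0, "y": 0.0, "z": -1.1, "rx": 0.0, "ry": 0.0, "rz": 0.0, "jaw": 1.0},
    {"x": 0.0, "y": 0.0, "z": -1.1, "rx": 0.0, "ry": 0.0, "rz": 0.0, "jaw": 1.0}
  ]
}}

```text
clock: 10.28
eef_pos: [502.1, 284.3, 104.8]
tcp_rot: [0.0, 0.759, 0.651, 0.001]
ft_force: [-1.0, -0.6, 6.0]
width: 16.0
finger_force: 59.6
```

{"method": "drive_tool", "body": {
  "moves": [
    {"x": 0.0, "y": 0.0, "z": -1.0, "rx": 0.0, "ry": 0.0, "rz": 0.0, "jaw": 1.0},
    {"x": 0.0, "y": 0.0, "z": -3.0, "rx": 0.0, "ry": 0.0, "rz": 0.0, "jaw": 1.0},
    {"x": 0.0, "y": 0.0, "z": -7.0, "rx": 0.0, "ry": 0.0, "rz": 0.0, "jaw": 1.0},
    {"x": 0.0, "y": 0.0, "z": -10.0, "rx": 0.0, "ry": 0.0, "rz": 0.0, "jaw": 1.0},
    {"x": 0.0, "y": 0.0, "z": -10.0, "rx": 0.0, "ry": 0.0, "rz": 0.0, "jaw": 1.0},
    {"x": 0.0, "y": 0.0, "z": -10.0, "rx": 0.0, "ry": 0.0, "rz": 0.0, "jaw": 1.0}
  ]
}}

```text
clock: 11.02
eef_pos: [501.2, 283.8, 203.4]
tcp_rot: [-0.0, 0.759, 0.651, -0.0]
ft_force: [-0.0, -0.2, -1.6]
width: 15.9
finger_force: 58.8
```

```bash
python3 - <<'E'
from h import *
s=ctrl.observe();print(s["clock"],s["eef_pos"],s["wrist_torque"],s["joint_positions"].round(2))
P=np.array(ctrl.camera_info("wrist")["pose"]);im=ctrl.read_camera("wrist")[:,:,::-1].copy();cv2.imwrite("pics/w7.png",im)
sc=ctrl.read_camera("scene")[:,:,::-1]
cv2.imwrite("pics/v7.png",np.hstack([cv2.resize(im,(400,300)),cv2.resize(sc[170:290,120:280],(400,300))]))
E
```

```text
11.025 [501.21477735 283.80983391 203.44454147] [ 0.04653541  0.01858843 -0.02549783] [ 0.43  0.14  1.67 -0.    1.34  0.58]
```

View pics/v7.png

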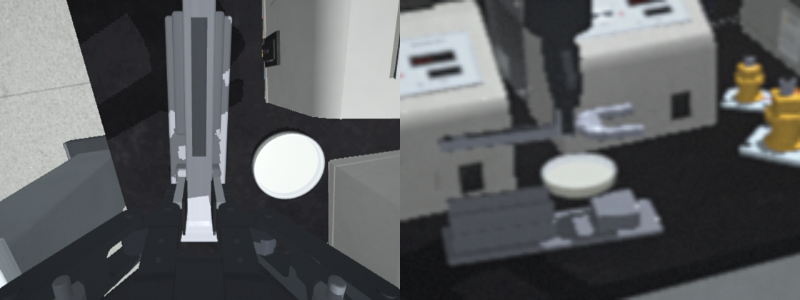

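The spanner hangs level and out of the rest, and the petri dish is undisturbed. Lay it on the free bench so I can regrip its outer half.

{"method": "drive_tool", "body": {
  "moves": [
    {"x": -28.8, "y": -0.3, "z": 0.0, "rx": 0.0, "ry": 0.0, "rz": 0.0, "jaw": 1.0},
    {"x": -28.8, "y": -0.3, "z": 0.0, "rx": 0.0, "ry": 0.0, "rz": 0.0, "jaw": 1.0},
    {"x": -28.8, "y": -0.3, "z": 0.0, "rx": 0.0, "ry": 0.0, "rz": 0.0, "jaw": 1.0},
    {"x": -28.8, "y": -0.3, "z": 0.0, "rx": 0.0, "ry": 0.0, "rz": 0.0, "jaw": 1.0},
    {"x": -28.8, "y": -0.3, "z": 4.0, "rx": 0.0, "ry": 0.0, "rz": 0.0, "jaw": 1.0},
    {"x": -28.8, "y": -0.3, "z": 8.0, "rx": 0.0, "ry": 0.0, "rz": 0.0, "jaw": 1.0},
    {"x": -28.8, "y": -0.3, "z": 11.5, "rx": 0.0, "ry": 0.0, "rz": 0.0, "jaw": 1.0},
    {"x": -28.8, "y": -0.3, "z": 12.2, "rx": 0.0, "ry": 0.0, "rz": 0.0, "jaw": 1.0},
    {"x": -28.8, "y": -0.3, "z": 12.5, "rx": 0.0, "ry": 0.0, "rz": 0.0, "jaw": 1.0}
  ]
}}

```text
clock: 12.25
eef_pos: [454.8, -0.1, 78.7]
tcp_rot: [-0.0, 0.759, 0.651, -0.0]
ft_force: [0.1, -0.4, -1.2]
width: 16.2
finger_force: 59.0
```

{"method": "drive_tool", "body": {
  "moves": [
    {"x": 0.0, "y": 0.0, "z": 0.3, "rx": 0.0, "ry": 0.0, "rz": 0.0, "jaw": 1.0},
    {"x": 0.0, "y": 0.0, "z": 0.3, "rx": 0.0, "ry": 0.0, "rz": 0.0, "jaw": 0.2},
    {"x": 0.0, "y": 0.0, "z": 0.3, "rx": 0.0, "ry": 0.0, "rz": 0.0, "jaw": 0.2},
    {"x": 0.0, "y": 0.0, "z": 0.0, "rx": 0.0, "ry": 0.0, "rz": 0.0, "jaw": 0.2},
    {"x": 4.0, "y": 0.0, "z": 0.0, "rx": 0.0, "ry": 0.0, "rz": 0.0, "jaw": 0.2},
    {"x": 8.2, "y": 0.0, "z": 0.0, "rx": 0.0, "ry": 0.0, "rz": 0.0, "jaw": 0.2},
    {"x": 8.2, "y": 0.0, "z": 0.2, "rx": 0.0, "ry": 0.0, "rz": 0.0, "jaw": 0.2},
    {"x": 8.2, "y": 0.0, "z": 0.2, "rx": 0.0, "ry": 0.0, "rz": 0.0, "jaw": 0.2}
  ]
}}

```text
clock: 13.25
eef_pos: [467.2, 80.7, 76.9]
tcp_rot: [0.0, 0.758, 0.652, -0.0]
ft_force: [-0.3, -0.9, -1.0]
width: 34.2
finger_force: 0.0
```

```bash
python3 - <<'E'
from h import *
s=ctrl.observe();print(s["clock"],s["eef_pos"],s["ft_force"],s["joint_positions"].round(2))
P=np.array(ctrl.camera_info("wrist")["pose"]);im=ctrl.read_camera("wrist")[:,:,::-1].copy();cv2.imwrite("pics/w8.png",im)
sc=ctrl.read_camera("scene")[:,:,::-1]
print(proj("scene",[446,-57,6]),proj("scene",[476,140,6]))
cv2.imwrite("pics/s8.png",sc)
g=cv2.cvtColor(sc,cv2.COLOR_BGR2GRAY)
E
```

```text
13.25 [467.21772148  80.65230552  76.86089294] [-0.28119957 -0.88783535 -0.95077244] [ 0.06  0.04  2.03 -0.    1.07  0.21]
[298.74871431 243.43283068] [236.80662697 252.70768622]
```

{"method": "drive_tool", "body": {
  "moves": [
    {"x": 0.0, "y": 0.0, "z": 0.1, "rx": 0.0, "ry": 0.0, "rz": 0.0, "jaw": 1.0},
    {"x": 0.0, "y": 0.0, "z": 0.1, "rx": 0.0, "ry": 0.0, "rz": 0.0, "jaw": 1.0},
    {"x": 0.0, "y": 0.0, "z": 0.1, "rx": 0.0, "ry": 0.0, "rz": 0.0, "jaw": 1.0},
    {"x": 0.0, "y": 0.0, "z": 0.1, "rx": 0.0, "ry": 0.0, "rz": 0.0, "jaw": 1.0},
    {"x": 0.0, "y": 0.0, "z": 0.1, "rx": 0.0, "ry": 0.0, "rz": 0.0, "jaw": 1.0},
    {"x": 0.0, "y": 0.0, "z": 0.1, "rx": 0.0, "ry": 0.0, "rz": 0.0, "jaw": 1.0}
  ]
}}

```text
clock: 14.1
eef_pos: [467.8, 80.4, 76.3]
tcp_rot: [0.0, 0.759, 0.651, 0.0]
ft_force: [-0.5, -3.3, 6.1]
width: 16.0
finger_force: 59.3
```

{"method": "drive_tool", "body": {
  "moves": [
    {"x": 0.0, "y": 0.0, "z": -2.0, "rx": 0.0, "ry": 0.0, "rz": 0.0, "jaw": 1.0},
    {"x": 0.0, "y": 0.0, "z": -5.0, "rx": 0.0, "ry": 0.0, "rz": 0.0, "jaw": 1.0},
    {"x": 0.0, "y": 0.0, "z": -10.0, "rx": 0.0, "ry": 0.0, "rz": 0.0, "jaw": 1.0},
    {"x": 0.0, "y": 0.0, "z": -14.0, "rx": 0.0, "ry": 0.0, "rz": 0.0, "jaw": 1.0},
    {"x": 0.0, "y": 0.0, "z": -14.0, "rx": 0.0, "ry": 0.0, "rz": 0.0, "jaw": 1.0},
    {"x": 0.0, "y": 0.0, "z": -14.0, "rx": 0.0, "ry": 0.0, "rz": 0.0, "jaw": 1.0}
  ]
}}

```text
clock: 14.85
eef_pos: [466.7, 80.8, 214.6]
tcp_rot: [-0.001, 0.759, 0.651, -0.001]
ft_force: [0.1, 0.5, -2.0]
width: 16.3
finger_force: 58.8
```

```bash
python3 - <<'E'
from h import *
s=ctrl.observe();print(s["clock"],s["eef_pos"],s["wrist_torque"],s["joint_positions"].round(2))
a=np.radians(166.5)
print(totool([580+140*np.cos(a),-39.3+140*np.sin(a),s["eef_pos"][2]]).round(2), rot().as_rotvec())
x=rot().apply([1,0,0]);print(np.degrees(np.arctan2(x[1],x[0])))
E
```

```text
14.85 [466.73011983  80.83137107 214.63103021] [0.11937381 0.01292437 0.02863801] [ 0.06 -0.15  1.94  0.    1.36  0.22]
[-8.99 -0.93  0.  ] [-2.38289953e+00 -2.04549113e+00  1.78354568e-03]
81.28586918886886
```

{"method": "drive_tool", "body": {
  "moves": [
    {"x": -9.0, "y": -0.9, "z": 0.0, "rx": 0.0, "ry": 0.0, "rz": -1.487, "jaw": 1.0},
    {"x": -9.0, "y": -0.9, "z": 0.0, "rx": 0.0, "ry": 0.0, "rz": -1.487, "jaw": 1.0},
    {"x": -9.0, "y": -0.9, "z": 0.0, "rx": 0.0, "ry": 0.0, "rz": -1.487, "jaw": 1.0},
    {"x": -9.0, "y": -0.9, "z": 0.0, "rx": 0.0, "ry": 0.0, "rz": -1.487, "jaw": 1.0},
    {"x": -9.0, "y": -0.9, "z": 0.0, "rx": 0.0, "ry": 0.0, "rz": -1.487, "jaw": 1.0},
    {"x": -9.0, "y": -0.9, "z": 0.0, "rx": 0.0, "ry": 0.0, "rz": -1.487, "jaw": 1.0},
    {"x": -9.0, "y": -0.9, "z": 0.0, "rx": 0.0, "ry": 0.0, "rz": -1.487, "jaw": 1.0},
    {"x": -9.0, "y": -0.9, "z": 0.0, "rx": 0.0, "ry": 0.0, "rz": -1.487, "jaw": 1.0},
    {"x": -9.0, "y": -0.9, "z": 0.0, "rx": 0.0, "ry": 0.0, "rz": -1.487, "jaw": 1.0},
    {"x": -9.0, "y": -0.9, "z": 0.0, "rx": 0.0, "ry": 0.0, "rz": -1.487, "jaw": 1.0}
  ]
}}

```text
clock: 16.1
eef_pos: [444.2, -6.7, 214.6]
tcp_rot: [-0.001, 0.12, 0.993, 0.0]
ft_force: [-0.3, 0.0, -2.4]
width: 16.1
finger_force: 58.9
```

```bash
python3 - <<'E'
from h import *
s=ctrl.observe();print(s["clock"],s["eef_pos"],s["wrist_torque"],s["joint_positions"].round(2))
a=np.radians(166.5)
print(totool([580+140*np.cos(a),-39.3+140*np.sin(a),s["eef_pos"][2]]).round(2))
x=rot().apply([1,0,0]);print(np.degrees(np.arctan2(x[1],x[0])))
sc=ctrl.read_camera("scene")[:,:,::-1];sd=ctrl.read_camera("side")[:,:,::-1]
cv2.imwrite("pics/s9.png",sc);cv2.imwrite("pics/d9.png",sd)
C=np.hstack([cv2.resize(sc[180:260,220:310],(450,400),interpolation=cv2.INTER_CUBIC),cv2.resize(sd[170:240,230:300],(350,400),interpolation=cv2.INTER_CUBIC)])
cv2.imwrite("pics/v9.png",C)
print(proj("scene",[580,-39.3,105]),proj("scene",[580,-39.3,150]),proj("side",[580,-39.3,150]),proj("side",[580,-39.3,105]))
E
```

```text
16.1 [444.18937055  -6.70289826 214.6100575 ] [0.10055426 0.14130079 0.01210583] [-0.13 -0.24  2.01  0.    1.37 -1.46]
[0.03 0.   0.  ]
166.26707211807036
[274.48848107 199.34745664] [274.7875078  186.43853735] [283.95602294 189.91765855] [284.07220227 201.90010231]
```

{"method": "drive_tool", "body": {
  "moves": [
    {"x": 0.0, "y": 0.0, "z": 4.0, "rx": 0.0, "ry": 0.0, "rz": 0.0, "jaw": 1.0},
    {"x": 0.0, "y": 0.0, "z": 4.8, "rx": 0.0, "ry": 0.0, "rz": 0.0, "jaw": 1.0},
    {"x": 0.0, "y": 0.0, "z": 5.4, "rx": 0.0, "ry": 0.0, "rz": 0.0, "jaw": 1.0},
    {"x": 0.0, "y": 0.0, "z": 6.0, "rx": 0.0, "ry": 0.0, "rz": 0.0, "jaw": 1.0},
    {"x": 0.0, "y": 0.0, "z": 6.3, "rx": 0.0, "ry": 0.0, "rz": 0.0, "jaw": 1.0},
    {"x": 0.0, "y": 0.0, "z": 6.3, "rx": 0.0, "ry": 0.0, "rz": 0.0, "jaw": 1.0}
  ]
}}

```text
clock: 16.95
eef_pos: [445.5, -6.9, 153.7]
tcp_rot: [0.001, 0.118, 0.993, -0.0]
ft_force: [-0.8, 0.6, 2.2]
width: 15.5
finger_force: 59.3
```

```bash
python3 - <<'E'
from h import *
s=ctrl.observe();print(s["clock"],s["eef_pos"],s["wrist_torque"],s["ft_force"])
E
```

```text
16.95 [445.50364479  -6.85138194 153.7061325 ] [-0.0491143  -0.07006699 -0.01372254] [-0.78068334  0.62818196  2.24141283]
```

The spanner touches lightly at underside ≈ 77 mm, probably the throat on the square's top. Lift a little, draw it 4 mm outward and try again.

{"method": "drive_tool", "body": {
  "moves": [
    {"x": 0.0, "y": 0.0, "z": -0.9, "rx": 0.0, "ry": 0.0, "rz": 0.0, "jaw": 1.0},
    {"x": 0.4, "y": 0.0, "z": -0.9, "rx": 0.0, "ry": 0.0, "rz": 0.0, "jaw": 1.0},
    {"x": 0.4, "y": 0.0, "z": -0.4, "rx": 0.0, "ry": 0.0, "rz": 0.0, "jaw": 1.0},
    {"x": 0.4, "y": 0.0, "z": 0.2, "rx": 0.0, "ry": 0.0, "rz": 0.0, "jaw": 1.0},
    {"x": 0.4, "y": 0.0, "z": 0.2, "rx": 0.0, "ry": 0.0, "rz": 0.0, "jaw": 1.0}
  ]
}}

```text
clock: 17.58
eef_pos: [440.2, -5.8, 149.7]
tcp_rot: [-0.001, 0.118, 0.993, 0.0]
ft_force: [-0.4, -0.1, -1.4]
width: 15.7
finger_force: 58.9
```

```bash
python3 - <<'E'
from h import *
s=ctrl.observe();print(s["clock"],s["eef_pos"],s["wrist_torque"],s["ft_force"])
P=lambda n,q:proj(n,q)
sc=ctrl.read_camera("scene")[:,:,::-1];sd=ctrl.read_camera("side")[:,:,::-1]
cv2.imwrite("pics/s10.png",sc);cv2.imwrite("pics/d10.png",sd)
C=np.hstack([cv2.resize(sc[185:240,235:305],(460,361),interpolation=cv2.INTER_CUBIC),cv2.resize(sd[185:235,250:300],(340,361),interpolation=cv2.INTER_CUBIC)])
cv2.imwrite("pics/v10.png",C)
E
```

```text
17.575 [440.19201206  -5.7600266  149.71690282] [0.03401506 0.16590816 0.01834176] [-0.37440708 -0.13875421 -1.38828121]
```

It now passes freely below the top of the square, so I'll go on down to the collar.

{"method": "drive_tool", "body": {
  "moves": [
    {"x": 0.0, "y": 0.0, "z": 0.5, "rx": 0.0, "ry": 0.0, "rz": 0.0, "jaw": 1.0},
    {"x": 0.0, "y": 0.0, "z": 0.9, "rx": 0.0, "ry": 0.0, "rz": 0.0, "jaw": 1.0},
    {"x": 0.0, "y": 0.0, "z": 1.2, "rx": 0.0, "ry": 0.0, "rz": 0.0, "jaw": 1.0},
    {"x": 0.0, "y": 0.0, "z": 1.2, "rx": 0.0, "ry": 0.0, "rz": 0.0, "jaw": 1.0}
  ]
}}

```text
clock: 18.18
eef_pos: [440.7, -5.8, 138.5]
tcp_rot: [-0.0, 0.118, 0.993, 0.0]
ft_force: [-0.7, 0.3, -2.3]
width: 16.0
finger_force: 58.9
```

```bash
python3 - <<'E'
from h import *
s=ctrl.observe();print(s["clock"],s["eef_pos"],s["wrist_torque"],s["ft_force"])
sc=ctrl.read_camera("scene")[:,:,::-1];sd=ctrl.read_camera("side")[:,:,::-1]
cv2.imwrite("pics/s10.png",sc);cv2.imwrite("pics/d10.png",sd)
C=np.hstack([cv2.resize(sc[185:240,235:305],(460,361),interpolation=cv2.INTER_CUBIC),cv2.resize(sd[185:235,250:300],(340,361),interpolation=cv2.INTER_CUBIC)])
cv2.imwrite("pics/v10.png",C)
for r in (136,131,126,121):
  pass
x=rot().apply([1,0,0]);t=np.degrees(np.arctan2(x[1],x[0]));print(t)
E
```

```text
18.175 [440.74495343  -5.80741086 138.51627037] [ 0.09417014  0.10204848 -0.02441453] [-0.67201555  0.33469746 -2.27171151]
166.4893158981015
```

Seated and free, with the underside at about 62 mm. Turn clockwise on a 143 mm arc.

{"method": "drive_tool", "body": {
  "moves": [
    {"x": -0.02, "y": 0.72, "z": 0.0, "rx": 0.0, "ry": 0.0, "rz": 0.05, "jaw": 1.0},
    {"x": -0.07, "y": 1.43, "z": 0.0, "rx": 0.0, "ry": 0.0, "rz": 0.1, "jaw": 1.0},
    {"x": -0.16, "y": 2.14, "z": 0.0, "rx": 0.0, "ry": 0.0, "rz": 0.15, "jaw": 1.0},
    {"x": -0.28, "y": 2.84, "z": 0.0, "rx": 0.0, "ry": 0.0, "rz": 0.2, "jaw": 1.0},
    {"x": -0.44, "y": 3.54, "z": 0.0, "rx": 0.0, "ry": 0.0, "rz": 0.25, "jaw": 1.0},
    {"x": -0.64, "y": 4.23, "z": 0.0, "rx": 0.0, "ry": 0.0, "rz": 0.3, "jaw": 1.0}
  ]
}}

```text
clock: 19.02
eef_pos: [456.7, 33.4, 138.7]
tcp_rot: [-0.001, 0.266, 0.964, -0.001]
ft_force: [-1.7, -3.0, -2.0]
width: 16.1
finger_force: 59.0
```

```bash
cat > st.py <<'E'
from h import *
s=ctrl.observe();x=rot().apply([1,0,0]);t=np.arctan2(x[1],x[0]);d=s["eef_pos"][:2]-[580,-39.3]
tq=np.array([np.cos(t-np.pi/2),np.sin(t-np.pi/2)])
print(s["clock"],s["eef_pos"].round(1),s["wrist_torque"].round(2),s["ft_force"].round(1),"handle",np.degrees(t).round(1),"pos ang",np.degrees(np.arctan2(d[1],d[0])).round(1),"r",np.hypot(*d).round(1),"Ftan",(s["ft_force"][:2]@tq).round(2))
E
python3 st.py
```

```text
19.025 [456.7  33.4 138.7] [-0.67  0.53 -0.16] [-1.7 -3.  -2. ] handle 149.2 pos ang 149.5 r 143.2 Ftan -3.45
```

The tangential force of 3.45 N × 0.143 m is 0.5 N m, so the nut is being tightened. Turn another 0.475 rad.

{"method": "drive_tool", "body": {
  "moves": [
    {"x": -0.02, "y": 0.72, "z": 0.0, "rx": 0.0, "ry": 0.0, "rz": 0.05, "jaw": 1.0},
    {"x": -0.07, "y": 1.43, "z": 0.0, "rx": 0.0, "ry": 0.0, "rz": 0.1, "jaw": 1.0},
    {"x": -0.16, "y": 2.14, "z": 0.0, "rx": 0.0, "ry": 0.0, "rz": 0.15, "jaw": 1.0},
    {"x": -0.28, "y": 2.84, "z": 0.0, "rx": 0.0, "ry": 0.0, "rz": 0.2, "jaw": 1.0},
    {"x": -0.44, "y": 3.54, "z": 0.0, "rx": 0.0, "ry": 0.0, "rz": 0.25, "jaw": 1.0},
    {"x": -0.64, "y": 4.23, "z": 0.0, "rx": 0.0, "ry": 0.0, "rz": 0.3, "jaw": 1.0},
    {"x": -0.86, "y": 4.9, "z": 0.0, "rx": 0.0, "ry": 0.0, "rz": 0.35, "jaw": 1.0},
    {"x": -1.13, "y": 5.57, "z": 0.0, "rx": 0.0, "ry": 0.0, "rz": 0.4, "jaw": 1.0},
    {"x": -1.42, "y": 6.22, "z": 0.0, "rx": 0.0, "ry": 0.0, "rz": 0.45, "jaw": 1.0},
    {"x": -1.58, "y": 6.54, "z": 0.0, "rx": 0.0, "ry": 0.0, "rz": 0.475, "jaw": 1.0}
  ]
}}

```text
clock: 20.27
eef_pos: [503.7, 81.5, 138.6]
tcp_rot: [-0.0, 0.485, 0.875, -0.001]
ft_force: [-3.5, -4.8, -2.4]
width: 15.9
finger_force: 59.0
```

```bash
python3 st.py; python3 - <<'E'
from h import *
sc=ctrl.read_camera("scene")[:,:,::-1];cv2.imwrite("pics/s11.png",sc)
E
```

```text
20.275 [503.7  81.5 138.6] [-0.76  0.59 -0.17] [-3.5 -4.8 -2.4] handle 122.0 pos ang 122.3 r 142.9 Ftan -5.53
```

Relieve the play, lift off and check the nut's line.

{"method": "drive_tool", "body": {
  "moves": [
    {"x": -0.03, "y": -0.86, "z": 0.0, "rx": 0.0, "ry": 0.0, "rz": -0.06, "jaw": 1.0},
    {"x": -0.1, "y": -1.71, "z": 0.0, "rx": 0.0, "ry": 0.0, "rz": -0.12, "jaw": 1.0},
    {"x": -0.1, "y": -1.71, "z": 0.0, "rx": 0.0, "ry": 0.0, "rz": -0.12, "jaw": 1.0},
    {"x": -0.1, "y": -1.71, "z": -1.0, "rx": 0.0, "ry": 0.0, "rz": -0.12, "jaw": 1.0},
    {"x": -0.1, "y": -1.71, "z": -3.0, "rx": 0.0, "ry": 0.0, "rz": -0.12, "jaw": 1.0},
    {"x": -0.1, "y": -1.71, "z": -5.5, "rx": 0.0, "ry": 0.0, "rz": -0.12, "jaw": 1.0},
    {"x": -0.1, "y": -1.71, "z": -8.0, "rx": 0.0, "ry": 0.0, "rz": -0.12, "jaw": 1.0},
    {"x": -0.1, "y": -1.71, "z": -8.0, "rx": 0.0, "ry": 0.0, "rz": -0.12, "jaw": 1.0}
  ]
}}

```text
clock: 21.32
eef_pos: [492.1, 72.3, 222.1]
tcp_rot: [0.003, 0.431, 0.902, 0.002]
ft_force: [0.8, -0.5, -1.1]
width: 16.1
finger_force: 59.0
```

```bash
python3 st.py
```

```text
21.325 [492.1  72.3 222.1] [0.05 0.05 0.02] [ 0.8 -0.5 -1.1] handle 128.9 pos ang 128.2 r 142.1 Ftan 0.31
```

{"method": "drive_tool", "body": {
  "moves": [
    {"x": 2.2, "y": -1.4, "z": 0.0, "rx": 0.0, "ry": 0.0, "rz": 0.83, "jaw": 1.0},
    {"x": 2.2, "y": -1.4, "z": 0.0, "rx": 0.0, "ry": 0.0, "rz": 0.83, "jaw": 1.0},
    {"x": 2.2, "y": -1.4, "z": 0.0, "rx": 0.0, "ry": 0.0, "rz": 0.83, "jaw": 1.0},
    {"x": 2.2, "y": -1.4, "z": 0.0, "rx": 0.0, "ry": 0.0, "rz": 0.83, "jaw": 1.0},
    {"x": 2.2, "y": -1.4, "z": 0.0, "rx": 0.0, "ry": 0.0, "rz": 0.83, "jaw": 1.0},
    {"x": 2.2, "y": -1.4, "z": 5.0, "rx": 0.0, "ry": 0.0, "rz": 0.83, "jaw": 1.0},
    {"x": 2.2, "y": -1.4, "z": 9.0, "rx": 0.0, "ry": 0.0, "rz": 0.83, "jaw": 1.0},
    {"x": 2.2, "y": -1.4, "z": 12.5, "rx": 0.0, "ry": 0.0, "rz": 0.83, "jaw": 1.0},
    {"x": 2.2, "y": -1.4, "z": 13.6, "rx": 0.0, "ry": 0.0, "rz": 0.83, "jaw": 1.0},
    {"x": 2.2, "y": -1.4, "z": 13.8, "rx": 0.0, "ry": 0.0, "rz": 0.83, "jaw": 1.0}
  ]
}}

```text
clock: 22.58
eef_pos: [465.1, 80.4, 80.4]
tcp_rot: [-0.0, 0.758, 0.652, -0.0]
ft_force: [0.4, 0.7, -1.8]
width: 16.1
finger_force: 59.0
```

```bash
python3 st.py
```

```text
22.575 [465.1  80.4  80.4] [ 0.16 -0.01  0.04] [ 0.4  0.7 -1.8] handle 81.4 pos ang 133.8 r 165.9 Ftan 0.29
```

{"method": "drive_tool", "body": {
  "moves": [
    {"x": 0.0, "y": 0.0, "z": 0.4, "rx": 0.0, "ry": 0.0, "rz": 0.0, "jaw": 1.0},
    {"x": 0.0, "y": 0.0, "z": 0.4, "rx": 0.0, "ry": 0.0, "rz": 0.0, "jaw": 1.0},
    {"x": 0.0, "y": 0.0, "z": 0.4, "rx": 0.0, "ry": 0.0, "rz": 0.0, "jaw": 0.2},
    {"x": 0.0, "y": 0.0, "z": 0.4, "rx": 0.0, "ry": 0.0, "rz": 0.0, "jaw": 0.2},
    {"x": 0.0, "y": 0.0, "z": 0.4, "rx": 0.0, "ry": 0.0, "rz": 0.0, "jaw": 0.2},
    {"x": 0.0, "y": 0.0, "z": -3.0, "rx": 0.0, "ry": 0.0, "rz": 0.0, "jaw": 0.2},
    {"x": 0.0, "y": 0.0, "z": -9.0, "rx": 0.0, "ry": 0.0, "rz": 0.0, "jaw": 0.2},
    {"x": 0.0, "y": 0.0, "z": -15.0, "rx": 0.0, "ry": 0.0, "rz": 0.0, "jaw": 0.2}
  ]
}}

```text
clock: 23.58
eef_pos: [464.9, 80.3, 232.3]
tcp_rot: [-0.0, 0.758, 0.652, -0.0]
ft_force: [1.4, 0.8, 0.6]
width: 34.2
finger_force: 0.0
```

{"method": "drive_tool", "body": {
  "moves": [
    {"x": -7.2, "y": 12.7, "z": -9.0, "rx": 0.0, "ry": 0.0, "rz": 0.0, "jaw": 0.2},
    {"x": -7.2, "y": 12.7, "z": -9.0, "rx": 0.0, "ry": 0.0, "rz": 0.0, "jaw": 0.2},
    {"x": -7.2, "y": 12.7, "z": -9.0, "rx": 0.0, "ry": 0.0, "rz": 0.0, "jaw": 0.2},
    {"x": -7.2, "y": 12.7, "z": -9.0, "rx": 0.0, "ry": 0.0, "rz": 0.0, "jaw": 0.2},
    {"x": -7.2, "y": 12.7, "z": -9.0, "rx": 0.0, "ry": 0.0, "rz": 0.0, "jaw": 0.2},
    {"x": -7.2, "y": 12.7, "z": -9.0, "rx": 0.0, "ry": 0.0, "rz": 0.0, "jaw": 0.2}
  ]
}}

```text
clock: 24.32
eef_pos: [579.1, -9.0, 319.7]
tcp_rot: [-0.001, 0.758, 0.652, -0.001]
ft_force: [-0.2, -0.6, -0.3]
width: 34.3
finger_force: 0.0
```

```bash
python3 - <<'E'
from h import *
P=np.array(ctrl.camera_info("wrist")["pose"]);im=ctrl.read_camera("wrist")[:,:,::-1].copy();cv2.imwrite("pics/w12.png",im)
H,S,V=cv2.split(cv2.cvtColor(im,cv2.COLOR_BGR2HSV))
red=(((H<8)|(H>172))&(S>110)&(V>60)).astype(np.uint8)
n,l,st,ce=cv2.connectedComponentsWithStats(red)
for i in range(1,n):
    if st[i,4]>5:
        print("red",st[i],ce[i].round(1),[ (lambda q:(q[:2].round(1),np.degrees(np.arctan2(q[1]+38.8,q[0]-579.7)).round(1)))(onz("wrist",*ce[i],z,P)) for z in(10,59,81)])
s=ctrl.observe();print(s["clock"],s["eef_pos"])
sc=ctrl.read_camera("scene")[:,:,::-1]
cx,cy=proj("wrist",[570,-35,60],P).astype(int);print(cx,cy)
c=im[max(cy-75,0):cy+75,max(cx-100,0):cx+100]
V1=np.zeros((600,800,3),np.uint8)
V1[:300,:400]=cv2.resize(im,(400,300));V1[:300,400:]=cv2.resize(sc[170:290,120:280],(400,300))
V1[300:,:400]=cv2.resize(c,(400,300),interpolation=cv2.INTER_CUBIC);V1[300:,400:]=cv2.resize(sc[205:265,215:305],(400,300))
cv2.imwrite("pics/v12.png",V1)
E
```

```text
red [486   0  16  15 171] [493.    6.5] [(array([839.6, 141.2]), np.float64(34.7)), (array([807.7, 131.5]), np.float64(36.8)), (array([793.3, 127.1]), np.float64(37.8))]
red [486  16   3   4  12] [487.   17.5] [(array([833.7, 131.5]), np.float64(33.8)), (array([802.4, 123. ]), np.float64(36.0)), (array([788.4, 119.2]), np.float64(37.1))]
red [485  19  16  12 135] [492.5  24.6] [(array([840.1, 123.5]), np.float64(31.9)), (array([808.1, 116.1]), np.float64(34.1)), (array([793.7, 112.7]), np.float64(35.3))]
red [382 209   7   9  11] [384.5 213.6] [(array([711. , -81.3]), np.float64(-17.9)), (array([695.6, -62.4]), np.float64(-11.5)), (array([688.7, -53.9]), np.float64(-7.9))]
red [256 220   6   7  17] [258.5 223.4] [(array([543.2, -70.1]), np.float64(-139.4)), (array([549.4, -52.6]), np.float64(-155.5)), (array([552.1, -44.8]), np.float64(-167.7))]
red [268 226   4   2   6] [269.5 226.5] [(array([557.1, -76.7]), np.float64(-120.8)), (array([561.5, -58.4]), np.float64(-132.9)), (array([563.5, -50.1]), np.float64(-145.1))]
24.375 [579.20472782  -8.99874032 319.85349457]
273 206
```

View pics/v12.png

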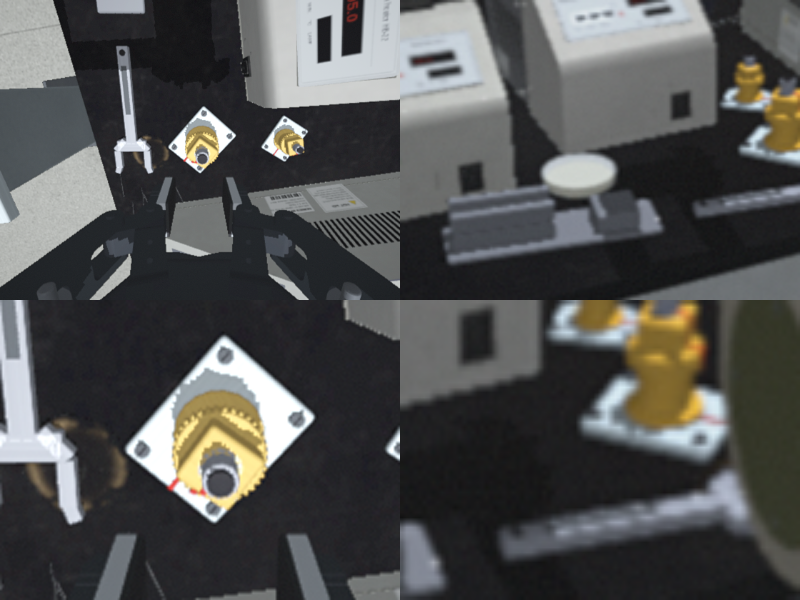

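The last view shows the nut square with the base plate, its red line at about (269,226) in line with the base line at (258,223) to within ~7°. The spanner lies flat on the bench, clear of the outlet, and the other things are undisturbed. Hand in.

```bash
python3 -c "
from rig import ctrl
print(ctrl.job_done())"
```

```text
the job is handed in; nothing more can be done
None
```

I ran the nut down finger-tight, then tightened it with the spanner until its red line sat within about 0.1 rad of the base line; the spanner is lying flat on the bench clear of the outlet and its rest, and I handed the job in at about 24 s (no verdict came back).

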